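# Feed two touch forms through the delivery chute's flap

### The job

Set up a blindfold touch-comparison trial: push the wooden arch from the chute's loading sill in through the sprung flap, so that it slides down into the participant's tray and the flap swings shut behind it; then send the wooden half-round through the flap after it in the same way. Both must end up in the tray with the flap shut, and the stair and ramp forms and everything else on the desk must stay where they are.

Things in the scene. Friction and masses are not known exactly. Their poses are not given: they have to be found in the camera images.
- chute: White sheet-metal delivery chute, fixed, 423 mm long, 150 wide, 212 high. Origin on the desk below the middle of the doorway wall's outer face; x points level into the chute (pushing direction), z up. Doorway: 112 wide, from sill height 105 up to 190; wall 8 thick. Wall and hood (112 deep) stand over it to 212 high, so a gripper pushing low must lean back about 40 degrees, fingertips foremost.
- sill_mid (a point): Middle of the top of the flat loading sill outside the doorway, 59 mm out from the doorway wall and 105 mm above the desk; axes as the chute's. The sill is 118 mm along x and 150 mm along y, open at both sides and at its outer end (-x).
- slide_top (a point): Middle of the edge, 12 mm past the doorway wall's outer face and 105 mm above the desk, where the sill level ends and a slippery 42-degree slide drops to the participant's tray; axes as the chute's. Once over half a form's length is past this edge it tips and slides in by itself. Tray: roofless, x = 98 to 287 mm from this point, 134 mm wide, raked floor 41 falling to 6 mm above the desk, end lip 52 mm high.
- flap (a joint): Angle of the sprung flap (rad): 0 hanging shut, growing as it is pushed inwards (chute +x), at most 1.35; it cannot swing outwards. Grey plate 108 mm wide, 79 mm tall, filling the doorway, on a level hinge rod 11 mm past the wall's outer face and 188 mm above the desk. A light spring shuts it: about 0.3 N at its lower edge starts it, 1.3 N holds it wide open.
- arch_mid (a point): The arch: a smooth lacquered bridge-shaped beech block 90 mm long (its x), 44 mm thick (its y) and 50 mm high (z up) with a 34 mm wide, 26 mm high arched gap through its thickness under the middle. Stands on its two feet. The point is the centre of its outline, 25 mm above its underside. Flat sides at y = +-22 mm to grip. About 0.14 kg.
- dome_mid (a point): The half-round: a smooth lacquered half-disc beech block, flat side down, 80 mm long (its x), 50 mm thick (its y), 40 mm high at the middle (z up). The point is 20 mm above its underside, under the crown. Flat half-disc faces at y = +-25 mm to grip. About 0.14 kg.
- stair_mid (a point): The stair: a two-step beech block 84 x 46 x 52 mm, to be left alone. The point is 26 mm above the middle of its underside.
- ramp_mid (a point): The ramp: a wedge-shaped beech block 88 x 46 x 46 mm, to be left alone. The point is 23 mm above the middle of its underside.
- sanitiser: Clear pump bottle, 56 mm across, 186 mm high, often between the forms and the chute; origin at the middle of its underside. Leave alone.
- spray: Small blue spray bottle with a white cap, 34 mm across, 106 mm high, standing among the forms; origin under its middle. Leave alone.
- carton: Cardboard carton 50 x 70 x 90 mm (x, y, z); origin under its middle. Leave alone.
- bulb: Light bulb standing in a white ceramic holder, 72 mm across, 142 mm high; origin under its middle. Leave alone.
- camera: Black camera on a small tripod, feet on a 50 mm radius, 193 mm high; origin under its middle. Leave alone.
- penpot: Dark steel pen pot with pens, 70 mm across, 170 mm high with the pens; origin under its middle. Leave alone.
Things that resemble listed ones, but are neither listed nor needed, are in the scene too. Leave any turquoise look-alike of the part that bears arch_mid alone.

How it is judged:
By the outcome, as a careful person would: the job done as asked, in the order asked, and still so for the second after the job is handed in, with the robot touching nothing.
It also fails if it takes over 72 s, if anything falls off the work surface, if the arm or the gripper's body presses on something with over 40 N, if the wrist force passes 120 N, or if a joint passes its speed limit or range.

### The arm

A 6-joint arm with a two-finger parallel gripper is mounted at the origin on the work surface. World frame = base frame: x ahead of the robot, y to its left, z up, the work surface at z = 0. Lengths are in m, angles in rad, forces in N, time in s.
With the tool pointing down it reaches from about 0.25 to 0.775 m from the base axis. Payload 8.9 kg.
Tool frame: the origin (TCP) lies on the centre line of the jaws, within the pads' length; the fingertips stand 8 mm ahead of it and the grasp point (between the pads) lies 11 mm behind it; z points along the fingers, y is the line along which they close (so a half turn about z gives the same grasp; the last joint's range is limited). The gripper opens to 85 mm and grips with 20 to 120 N. Pads are 22 mm wide; open, the fingers measure 114 mm over their backs; the gripper's body (76 mm by 85 mm) begins 54 mm behind the grasp point. The pads swing forward as they close: fully open they stand 13 mm farther back than shut.
Start: joints at [-1.251, 0.291, -0.153, 1.127, 0, 1.431], TCP at [0.233, -0.471, 0.239] pointing down, gripper open.
Joint ranges: [-2.52, 2.52], [-0.91, 1.74], [-1.3, 1.37], [-1.96, 2.02], [-1.52, 1.47], [-3.14, 3.14]. Speed limits (rad/s): [2.22, 2.22, 2.79, 3.14, 3.14, 3.14].

### API

Orientations are given as [roll, pitch, yaw] about the fixed x, y, z axes, in that order (R = Rz(yaw) Ry(pitch) Rx(roll)).
In Python, from station import r gives the robot as it stands.
- The arm moves only by the tool apply_moves, never from a script. Its argument "commands" is text: rows parted by semicolons, each of 6 numbers parted by spaces: the shift along the tool's x, y, z in units of 30 cm (1.0 is 30 cm), then the turn, a rotation vector about the tool's x, y, z in units of 360 degrees (1.0 is 360 degrees). A call has 1 to 12 rows; each row is the pose to reach, as a shift and turn from the pose commanded when the call began, along the tool's axes at that moment, turning the shorter way round; what a row does not reach only later rows make up. A row lasts 1/8 s, in which the tool goes at most 62.5 mm and 10.7 degrees, less where a joint would pass 70% of its speed; a pose out of reach is approached as far as the arm can. A call with a number of a shift or a turn outside -1 to 1 is refused whole. A call with a gripper value outside its range is refused whole. "jaw" is the gripper's target within -1 to 1 (fully open at 1, half-way at 0, shut at -1), set as the call begins (left out, the last holds). The fingers move at their own pace and stop on an object; "grip_force" is the grip in N (left out, the last holds). Time passes only in rows, so rows that repeat a pose let the fingers close. It gives the time, the measured TCP pose, the force, the opening and the grip force at its end, in the units of the state.
- r.get_state(): the state, without advancing time (a new reading comes with each control period).
- r.capture(name): name is "scene" or "top"; returns the picture (400x640x3 uint8, red, green, blue); there is no depth.
- r.calibration(name): a dict with "mtx" (3x3 intrinsics, pixels), "rvec" (rotation vector, rad) and "tvec" (3), from world to camera coordinates, as OpenCV has them. Camera axes: x right, y down, z forward; pixel columns grow to the right and rows downward; lengths in m; the calibration is good to about 2 mm. A picture is of the moment at which its call begins. calibration takes no time and is no camera call.
- r.close_job(): hands the job in; it is judged then, once.
Trained networks look in the newest picture that a camera, given by its name, has taken for a name from the list of things; names that differ only in an ending like _2 or _b are one class to them, and where a whole thing is asked for, a point or a joint stands for the part that bears it (a point fixed in the world has none). Each returns a list of dicts, best first, with "score" (0 to 1); they miss things now and then, are a little off and sometimes report something else, mostly with a low value. They report only what shows in the picture. A call takes as long as a camera call. They do not tell look-alikes from the thing itself.
- r.look_for(camera, label): "point" ([x, y, z] in m, in world coordinates, good to about 4 mm: the middle of the surface that is visible of it).
The state is a dict: "clock": time; "q": joint angles; "joint_vel": joint speeds; "effort": joint torques, N m; "ee_pos": TCP position; "eef_rot": TCP orientation; "contact_force": force on the tool from outside, world axes, zero at the start; "ft_torque": the same for the moment, N m; "opening": finger opening in m; "gripper_force": force on a finger pad.
Only numpy, scipy, OpenCV 4.12 (cv2) and the standard library are available. Lean on these libraries where they do the work, as an engineer would, in place of code of your own. Each camera call takes 0.05 s, during which the arm holds its last target. There are 200 camera calls.

## Working session

There is one attempt and no reset: what is moved stays moved. The work goes in short steps, Python scripts to look and compute and a tool call to move; the robot and the scene stay as the last step left them, time stands still between calls to the robot, and variables do not carry over. Pictures are saved under pics/ and viewed, at most 10 in all, crops included, and the job is handed in when it is done.

Besides the shell and the picture viewer there is one more tool, called after "Call:" as name(argument=value, ...), one argument or row to a line, values as JSON. apply_moves: Moves the arm, as the interface text tells. Shifts and turns lie within -1 to 1; 1 stands for 30 cm of shift or 360 degrees of turn. Its arguments: {"type":"object","properties":{"commands":{"type":"string"},"jaw":{"type":"number"},"grip_force":{"type":"number"}},"required":["commands"]}

```bash
mkdir -p pics
python3 - <<'E'
from station import r
import cv2,numpy as np
for c in("scene","top"):
    im=r.capture(c); cv2.imwrite(f"pics/{c}0.png",im[:,:,::-1])
    K=r.calibration(c)
    for l in("chute","flap","arch_mid","dome_mid","stair_mid","ramp_mid","sanitiser","spray","carton","bulb","camera","penpot"):
        for d in r.look_for(c,l):
            p=np.array(d["point"]);uv=cv2.projectPoints(p.reshape(1,3),K["rvec"],K["tvec"],K["mtx"],None)[0].ravel()
            print(c,l,round(d["score"],2),p.round(3),uv.round())
print(r.get_state())
E
```

```text
scene arch_mid 0.9 [ 0.342 -0.075  0.052] [304. 183.]
scene arch_mid 0.86 [0.483 0.147 0.044] [364. 216.]
scene dome_mid 0.8 [0.627 0.165 0.03 ] [367. 248.]
scene stair_mid 0.78 [0.434 0.315 0.026] [414. 216.]
scene ramp_mid 0.53 [0.613 0.336 0.026] [422. 252.]
scene sanitiser 0.82 [0.465 0.03  0.093] [330. 197.]
scene spray 0.69 [0.526 0.255 0.054] [397. 225.]
scene carton 0.59 [0.774 0.193 0.071] [375. 274.]
scene bulb 0.85 [0.531 0.506 0.065] [478. 231.]
scene camera 0.7 [0.812 0.096 0.172] [342. 253.]
scene penpot 0.75 [0.774 0.191 0.069] [375. 274.]
top chute 0.71 [ 0.632 -0.153  0.1  ] [376. 174.]
top flap 0.54 [ 0.595 -0.134  0.128] [372. 183.]
top arch_mid 0.86 [0.468 0.146 0.046] [288. 224.]
top arch_mid 0.67 [ 0.332 -0.086  0.053] [356. 265.]
top dome_mid 0.69 [0.611 0.148 0.036] [288. 184.]
top stair_mid 0.88 [0.412 0.318 0.028] [238. 241.]
top ramp_mid 0.93 [0.595 0.328 0.026] [237. 188.]
top ramp_mid 0.22 [ 0.441 -0.498  0.067] [480. 232.]
top sanitiser 0.67 [0.435 0.03  0.125] [321. 232.]
top carton 0.61 [0.742 0.187 0.087] [276. 143.]
top carton 0.37 [0.789 0.091 0.185
[... 183 characters left out ...]
23 0.027] [238. 188.]
{'clock': 1.3, 'q': array([-1.25125713e+00,  2.90702521e-01, -1.53399103e-01,  1.12667607e+00,
       -4.77215828e-05,  1.43155771e+00]), 'joint_vel': array([ 0.00075224,  0.00034726,  0.00064194,  0.00120339, -0.00045516,
        0.0017757 ]), 'effort': array([ 1.12473834e-03, -5.37016547e+01,  3.31641090e+01,  1.73070170e-03,
       -2.46301188e-04,  8.15104187e-06]), 'ee_pos': array([ 0.23251864, -0.47070991,  0.23930413]), 'eef_rot': array([3.14158083e+00, 4.98452027e-05, 4.58777813e-01]), 'contact_force': array([-0.14777327, -0.99247739, -0.24558134]), 'ft_torque': array([-0.0348839 , -0.04213758,  0.04066117]), 'gripper_force': 0.0, 'opening': 0.08512756472292596}
```

View images.

Run:
```python
import cv2
a=cv2.imread("pics/top0.png")[90:320,150:510]; cv2.imwrite("pics/t1.png",cv2.resize(a,None,fx=2.2,fy=2.2,interpolation=2))
a=cv2.imread("pics/scene0.png")[120:330,180:520]; cv2.imwrite("pics/s1.png",cv2.resize(a,None,fx=2.3,fy=2.3,interpolation=2))
```

```text
(no output)
```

View pics/t1.png

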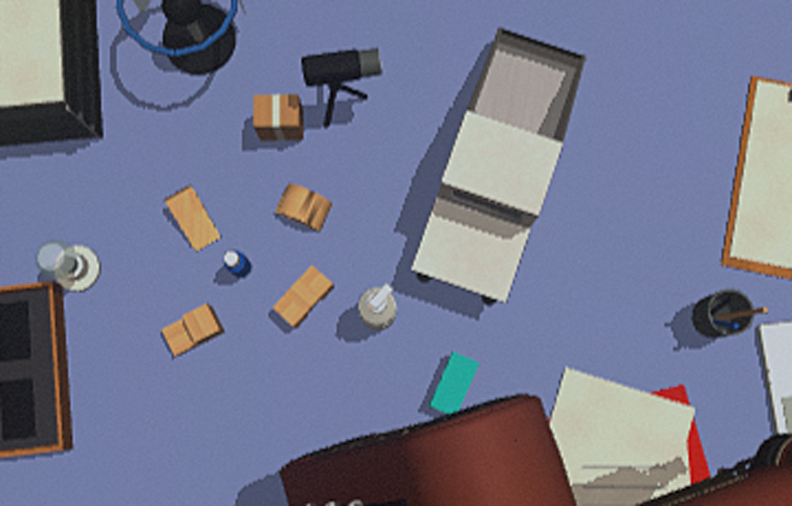

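View pics/s1.png

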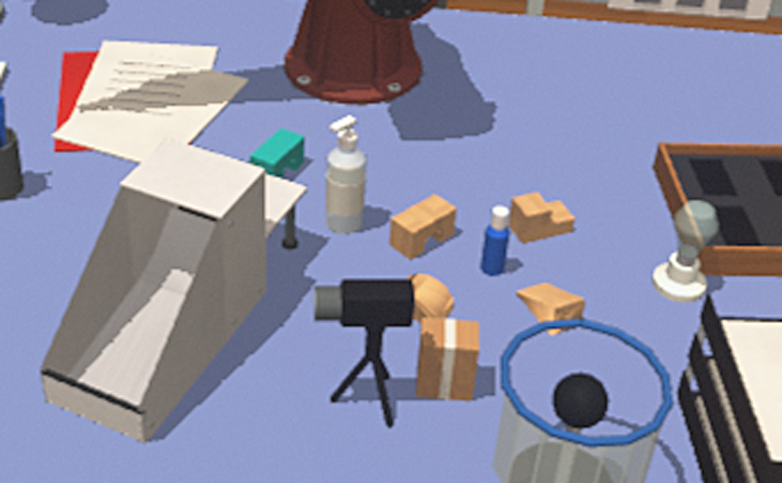

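```bash
cat > h.py <<'E'
from station import r
import cv2,numpy as np
from scipy.optimize import minimize,least_squares
from scipy.spatial.transform import Rotation as R
def proj(P,c="top"):
    K=r.calibration(c); return cv2.projectPoints(np.asarray(P,float).reshape(-1,1,3),K["rvec"],K["tvec"],K["mtx"],None)[0].reshape(-1,2)
def place(P,x,y,a): return R.from_euler('z',a).apply(P)+[x,y,0]
def box(l,w,h,z0=0): return np.array([[i*l/2,j*w/2,z0+k*h] for i in(-1,1) for j in(-1,1) for k in(0,1)])
def dome(z0=0):
    t=np.linspace(0,np.pi,15); return np.array([[.04*np.cos(a),s*.025,z0+.04*np.sin(a)] for a in t for s in(-1,1)])
def mask(im,box_):
    x0,y0,x1,y1=box_; hsv=cv2.cvtColor(im,cv2.COLOR_RGB2HSV); m=((hsv[...,0]<25)&(hsv[...,1]>70)&(hsv[...,2]>50)).astype(np.uint8)
    o=np.zeros_like(m);o[y0:y1,x0:x1]=m[y0:y1,x0:x1]
    n,l,s,_=cv2.connectedComponentsWithStats(o); return (l==1+np.argmax(s[1:,4])).astype(np.uint8)
def fit(M,P,x,y,a0s,c="top"):
    S=8
    Mb=cv2.resize(M,None,fx=1,fy=1)
    ys,xs=np.nonzero(M); x0,y0,x1,y1=xs.min()-15,ys.min()-15,xs.max()+16,ys.max()+16
    T=cv2.resize(M[y0:y1,x0:x1]*255,None,fx=S,fy=S,interpolation=cv2.INTER_LINEAR)>127
    def cost(v):
        uv=(proj(place(P,*v),c)-[x0,y0]+.5)*S
        h=cv2.convexHull(uv.astype(np.float32)); I=np.zeros(T.shape,np.uint8); cv2.fillConvexPoly(I,h.round().astype(int),1)
        return 1-(T&(I>0)).sum()/(T|(I>0)).sum()
    best=None
    for a in a0s:
        q=minimize(cost,[x,y,a],method="Nelder-Mead",options=dict(initial_simplex=[[x,y,a],[x+.01,y,a],[x,y+.01,a],[x,y,a+.2]]))
        if best is None or q.fun<best.fun: best=q
    return best.x,best.fun
E
python3 - <<'E'
from h import *
im=cv2.imread("pics/top0.png")[:,:,::-1].copy()
A=np.arange(0,3.1,.4)
m=mask(im,(268,205,306,243)); print("arch",m.sum(),fit(m,box(.09,.044,.05),.465,.145,A))
m=mask(im,(270,168,306,200)); print("dome",m.sum(),fit(m,dome(),.61,.148,A))
g=np.array([[413,271],[506,302],[443,183],[537,216],[472,112],[562,142],[500,30],[584,55]])/2.2+[150,90]-.27
P=np.array([[-.118,.075,.105],[-.118,-.075,.105],[0,.075,.212],[0,-.075,.212],[.112,.075,.212],[.112,-.075,.212],[.305,.075,.052],[.305,-.075,.052]])
gray=cv2.cvtColor(im,cv2.COLOR_RGB2GRAY)
s=least_squares(lambda v:(proj(place(P,*v))-g).ravel(),[.6,-.14,-.3],loss="soft_l1"); print("chute",s.x,s.fun.round(1).tolist())
print("mm/px", np.linalg.norm(np.diff(proj([[.6,0,.1],[.7,0,.1]]),axis=0)))
v=s.x
print("sill",place(np.array([[-.059,0,.105]]),*v))
t=cv2.resize(im[150:280,250:420],None,fx=4,fy=4,interpolation=2)
E
```

```text
arch 359 (array([0.4685312 , 0.14920591, 2.42429028]), np.float64(0.08412151330554662))
dome 317 (array([0.61561778, 0.15374166, 1.1514389 ]), np.float64(0.08439353465839639))
chute [ 0.58768295 -0.13010214 -0.32647655] [-0.4, -0.2, 0.7, 0.5, -1.3, -0.2, 1.9, 0.2, -3.1, -0.9, 1.5, 0.5, -1.5, -0.9, 0.8, 0.9]
mm/px 29.097425036441294
sill [[ 0.53179943 -0.11118039  0.105     ]]
```

Run:
```python
from h import *
im=cv2.imread("pics/top0.png")
P=np.array([[-.118,.075,.105],[-.118,-.075,.105],[0,-.075,.105],[0,-.075,.212],[.112,-.075,.212],[.112,.075,.212],[0,.075,.212],[0,-.075,.212],[0,.075,.212],[0,.075,.105],[-.118,.075,.105]])
S=5;o=np.array([268,165]);t=cv2.resize(im[165:260,268:420],None,fx=S,fy=S,interpolation=2)
def d(P,v,c):
    uv=(proj(place(P,*v))-o+.5)*S; cv2.polylines(t,[uv.round().astype(int)],False,c,1)
d(P,(.5877,-.1301,-.3265),(0,0,255))
b=box(.09,.044,.05)[[0,2,6,4,0,1,3,7,5,1]];d(b,(.4685,.1492,2.424),(255,0,0))
d(dome()[0::2],(.6156,.1537,1.151),(255,0,0));d(dome()[1::2],(.6156,.1537,1.151),(255,0,0))
cv2.imwrite("pics/o1.png",t)
```

```text
(no output)
```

View pics/o1.png

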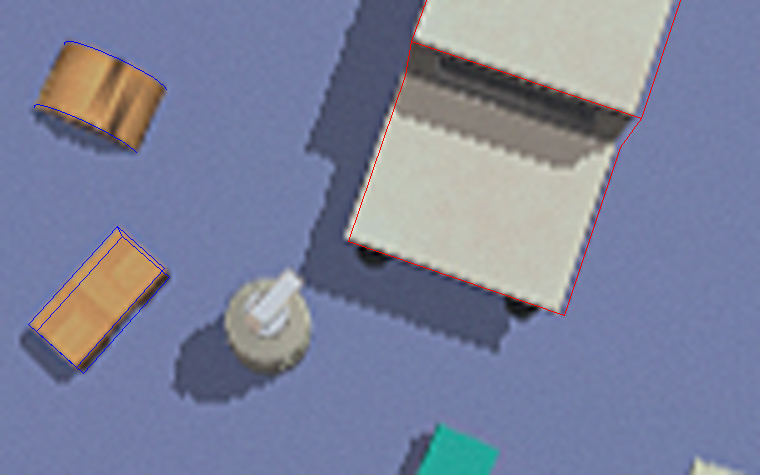

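```bash
cat >> h.py <<'E'
CH=(.5877,-.1301,-.3265)
def ch(x,y,z): return place(np.array([[x,y,z]]),*CH)[0]
def Rt(psi,lean=0): return R.from_euler('z',psi)*R.from_euler('y',-np.radians(lean))*R.from_euler('x',np.pi)*R.from_euler('z',np.pi)
def cmd(*T,start=None):
    "T: (pos,Rot); printed relative to start (default the measured pose)"
    if start is None:
        s=r.get_state(); start=(s["ee_pos"],R.from_euler('xyz',s["eef_rot"]))
    p0,R0=start
    for p,Q in T:
        d=R0.inv().apply(np.array(p)-p0); w=(R0.inv()*Q).as_rotvec()
        print((d/.3).round(4),(w/2/np.pi).round(4),"rows",round(np.linalg.norm(d)/.0625,1),round(np.degrees(np.linalg.norm(w))/10.7,1))
E
python3 - <<'E'
from h import *
g=np.array([.4685,.1492,0])-.015*np.array([np.cos(-.718),np.sin(-.718),0]); print(g)
Q=Rt(-.718); M=(np.array([.345,-.155,.28]),R.from_euler('z',1.44)*R.from_euler('x',np.pi)); print(Q.as_euler('xyz'))
cmd(M); A=(g+[0,0,.26],Q)
cmd(A,start=M); cmd((g+[0,0,.018],Q),start=A)
E
```

```text
[0.45720316 0.1590682  0.        ]
[-3.14159265e+00  2.22044605e-16  2.42359265e+00]
[ 0.8022 -0.7775 -0.1357] [-0.      0.     -0.1562] rows 5.4 5.3
[1.0867 0.2343 0.0667] [ 0.     -0.     -0.1565] rows 5.3 5.3
[-0.      0.      0.8067] [0. 0. 0.] rows 3.9 0.0
```

Call:
apply_moves(
  commands="0.4 -0.39 -0.13 0 0 -0.08;0.8 -0.78 -0.135 0 0 -0.156;0.8 -0.78 -0.135 0 0 -0.156;0.86 -0.95 -0.135 0 0 -0.2;0.86 -0.95 -0.135 0 0 -0.2;0.86 -0.95 -0.135 0 0 -0.2;0.86 -0.95 -0.135 0 0 -0.2;0.86 -0.95 -0.135 0 0 -0.2",
  jaw=1,
)

```text
clock: 2.3
ee_pos: [0.3378, -0.1001, 0.2801]
eef_rot: [3.141, 0.0, 1.717]
contact_force: [0.3, -0.7, 0.2]
opening: 0.0855
gripper_force: 0.0
```

Run:
```python
from h import *
g=np.array([.4572,.1591,0])
Q=Rt(-.718)
cmd((g+[0,0,.26],Q),(g+[0,0,.018],Q))
```

```text
[0.7968 0.5197 0.0668] [ 1.000e-04  1.000e-04 -1.124e-01] rows 4.6 3.8
[0.7972 0.5192 0.8735] [ 1.000e-04  1.000e-04 -1.124e-01] rows 6.2 3.8
```

Call:
apply_moves(
  commands="0.797 0.52 0.066 0 0 -0.1124;0.797 0.52 0.066 0 0 -0.1124;0.797 0.52 0.066 0 0 -0.1124;0.797 0.52 0.066 0 0 -0.1124;0.797 0.52 0.066 0 0 -0.1124;0.797 0.52 0.066 0 0 -0.1124;0.797 0.52 0.25 0 0 -0.1124;0.797 0.52 0.45 0 0 -0.1124;0.797 0.52 0.65 0 0 -0.1124;0.797 0.52 0.8 0 0 -0.1124;0.797 0.52 0.874 0 0 -0.1124;0.797 0.52 0.874 0 0 -0.1124",
)

```text
clock: 3.8
ee_pos: [0.4563, 0.1562, 0.0164]
eef_rot: [-3.139, -0.002, 2.418]
contact_force: [0.3, -0.6, 0.4]
opening: 0.0853
gripper_force: 0.0
```

Call:
apply_moves(
  commands="0 0 0 0 0 0;0 0 0 0 0 0;0 0 0 0 0 0;0 0 0 0 0 0;0 0 0 0 0 0;0 0 0 0 0 0",
  jaw=-1,
  grip_force=40,
)

```text
clock: 4.55
ee_pos: [0.4585, 0.1581, 0.0187]
eef_rot: [3.14, 0.002, 2.421]
contact_force: [-0.4, -2.5, 7.8]
opening: 0.0434
gripper_force: 41.0
```

Run:
```python
from h import *
s=r.get_state(); p=s["ee_pos"];Q=Rt(-.3265)
g=ch(-.070,0,0); print(g)
U=(np.array([p[0],p[1],.26]),Rt(-.718))
cmd(U); cmd((g+[0,0,.26],Q),(g+[0,0,.15],Q),(g+[0,0,.126],Q),start=U)
```

```text
[ 0.52139805 -0.10764891  0.        ]
[-0.0015  0.001  -0.8042] [ 0.0002  0.0003 -0.0003] rows 3.9 0.0
[-0.7407 -0.5292  0.    ] [ 0.     -0.     -0.0623] rows 4.4 2.1
[-0.7407 -0.5292  0.3667] [ 0.     -0.     -0.0623] rows 4.7 2.1
[-0.7407 -0.5292  0.4467] [ 0.     -0.     -0.0623] rows 4.9 2.1
```

Call:
apply_moves(
  commands="0 0 -0.15 0 0 0;0 0 -0.35 0 0 0;0 0 -0.55 0 0 0;0 0 -0.75 0 0 0;0 0 -0.81 0 0 0;-0.15 -0.105 -0.81 0 0 -0.012;-0.3 -0.21 -0.81 0 0 -0.024;-0.45 -0.32 -0.81 0 0 -0.037;-0.6 -0.43 -0.81 0 0 -0.05;-0.742 -0.528 -0.81 0 0 -0.0625;-0.742 -0.528 -0.81 0 0 -0.0625;-0.742 -0.528 -0.7 0 0 -0.0625",
)

```text
clock: 6.05
ee_pos: [0.5218, -0.1084, 0.2292]
eef_rot: [3.141, 0.004, 2.813]
contact_force: [-0.2, 0.3, -3.0]
opening: 0.0438
gripper_force: 41.9
```

Run:
```python
from h import *
Q=Rt(-.3265);g=ch(-.070,0,0)
cmd((g+[0,0,.15],Q),(g+[0,0,.126],Q))
im=r.capture("top"); m=mask(im,(310,190,380,240)); print(m.sum())
t=im[150:250,300:420][:,:,::-1]; t=cv2.resize(t,None,fx=5,fy=5,interpolation=2)
cv2.imwrite("pics/hold.png",t)
```

```text
[0.0031 0.0018 0.2641] [ 0.      0.0007 -0.0004] rows 1.3 0.0
[0.0035 0.0018 0.3441] [ 0.      0.0007 -0.0004] rows 1.7 0.0
2117
```

View pics/hold.png

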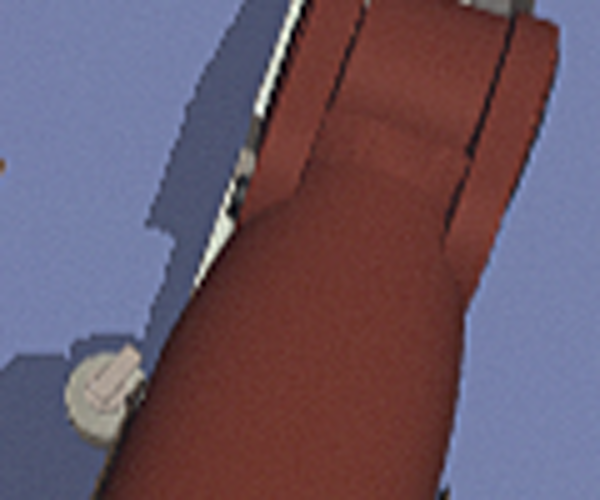

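Call:
apply_moves(
  commands="0 0 0.1 0 0 0;0 0 0.2 0 0 0;0 0 0.27 0 0 0;0 0 0.31 0 0 0;0 0 0.33 0 0 0;0 0 0.344 0 0 0;0 0 0.35 0 0 0;0 0 0.35 0 0 0",
)

```text
clock: 7.1
ee_pos: [0.521, -0.1078, 0.1238]
eef_rot: [3.141, 0.002, 2.814]
contact_force: [-2.6, 0.8, 5.0]
opening: 0.0437
gripper_force: 42.3
```

Call:
apply_moves(
  commands="0 0 0 0 0 0;0 0 0 0 0 0;0 0 0 0 0 0;0 0 -0.05 0 0 0;0 0 -0.2 0 0 0;0 0 -0.4 0 0 0;0 0 -0.45 0 0 0",
  jaw=1,
)

```text
clock: 7.98
ee_pos: [0.5222, -0.1083, 0.2624]
eef_rot: [-3.142, 0.007, 2.814]
contact_force: [0.1, 0.3, -0.6]
opening: 0.0852
gripper_force: 0.0
```

```bash
cat >> h.py <<'E'
def tip(x,z,y=0): return (ch(x,y,z)+Rt(CH[2],40).apply([0,0,-.008]),Rt(CH[2],40))
E
python3 - <<'E'
from h import *
cmd(tip(-.165,.26),tip(-.135,.125))
cmd(tip(-.135,.125),tip(-.12,.125),tip(-.03,.125),tip(0,.125),start=tip(-.165,.26))
E
```

```text
[ 0.3369  0.0009 -0.0147] [-0.0e+00 -1.1e-01 -1.0e-04] rows 1.6 3.7
[0.2399 0.001  0.436 ] [-0.0e+00 -1.1e-01 -1.0e-04] rows 2.4 3.7
[0.2126 0.     0.409 ] [0. 0. 0.] rows 2.2 0.0
[0.1743 0.     0.4411] [0. 0. 0.] rows 2.3 0.0
[-0.0555  0.      0.634 ] [0. 0. 0.] rows 3.1 0.0
[-0.1321  0.      0.6983] [0. 0. 0.] rows 3.4 0.0
```

Call:
apply_moves(
  commands="0.17 0 -0.015 0 -0.03 0;0.3369 0 -0.015 0 -0.06 0;0.3369 0 -0.015 0 -0.09 0;0.3369 0 -0.015 0 -0.11 0;0.3369 0 -0.015 0 -0.11 0;0.3369 0 -0.015 0 -0.11 0",
  jaw=-1,
)

```text
clock: 8.72
ee_pos: [0.4239, -0.0749, 0.262]
eef_rot: [-3.142, 0.691, 2.814]
contact_force: [0.0, 0.3, 0.0]
opening: 0.0001
gripper_force: 0.0
```

Run:
```python
from h import *
cmd(tip(-.135,.125),tip(-.12,.125),tip(-.03,.125),tip(0,.125))
for c in("top","scene"):
    im=r.capture(c); cv2.imwrite(f"pics/{c}2.png",im[:,:,::-1])
    print(c,[(d["score"],np.round(d["point"],3)) for d in r.look_for(c,"arch_mid")])
a=cv2.imread("pics/top2.png")[150:250,290:420];b=cv2.imread("pics/scene2.png")[120:320,180:330]
f=lambda i,s:cv2.resize(i,None,fx=s,fy=s,interpolation=2)
A=f(a,4);B=f(b,2); cv2.imwrite("pics/c2.png",np.hstack([A[:400],B[:400]]))
```

```text
[0.1941 0.0008 0.4056] [-0.0001 -0.0011 -0.0001] rows 2.2 0.0
[0.1556 0.0009 0.4375] [-0.0001 -0.0011 -0.0001] rows 2.2 0.0
[-0.0755  0.0011  0.6288] [-0.0001 -0.0011 -0.0001] rows 3.0 0.0
[-0.1526  0.0012  0.6926] [-0.0001 -0.0011 -0.0001] rows 3.4 0.0
top [(0.87, array([ 0.535, -0.111,  0.153]))]
scene [(0.8, array([ 0.332, -0.073,  0.052])), (0.55, array([0.628, 0.164, 0.032])), (0.46, array([ 0.51 , -0.098,  0.157]))]
```

View pics/c2.png

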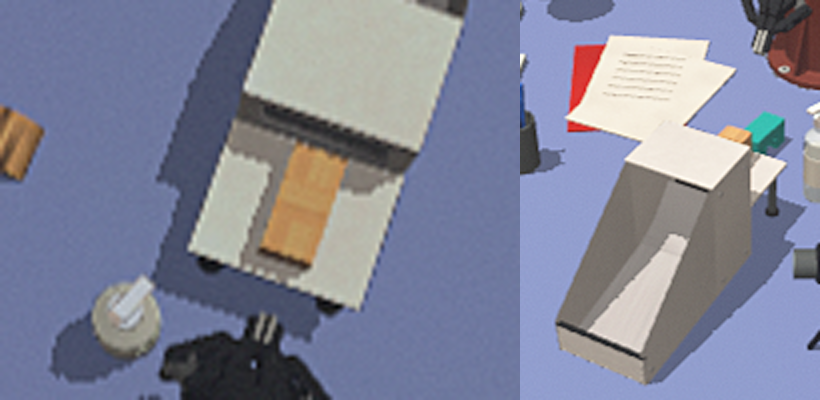

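Call:
apply_moves(
  commands="0.1 0 0.2 0 0 0;0.19 0 0.38 0 0 0;0.194 0 0.406 0 0 0;0.194 0 0.406 0 0 0;0.156 0 0.4375 0 0 0;0.115 0 0.47 0 0 0;0.08 0 0.5 0 0 0;0.04 0 0.533 0 0 0;0 0 0.566 0 0 0;-0.04 0 0.6 0 0 0;-0.075 0 0.629 0 0 0;-0.075 0 0.629 0 0 0",
)

```text
clock: 10.42
ee_pos: [0.5562, -0.1199, 0.1313]
eef_rot: [-3.142, 0.692, 2.814]
contact_force: [0.1, 0.4, 0.2]
opening: 0.0001
gripper_force: 0.0
```

Run:
```python
from h import *
cmd(tip(-.015,.125),tip(.0,.125),tip(-.135,.125),tip(-.165,.26))
for c in("top","scene"):
    im=r.capture(c); cv2.imwrite(f"pics/{c}3.png",im[:,:,::-1])
    print(c,[(d["score"],np.round(d["point"],3)) for d in r.look_for(c,"arch_mid")])
a=cv2.imread("pics/top3.png")[100:230,310:440];b=cv2.imread("pics/scene3.png")[120:320,180:330]
f=lambda i,s:cv2.resize(i,None,fx=s,fy=s,interpolation=2)
A=f(a,3.1);B=f(b,2); cv2.imwrite("pics/c3.png",np.hstack([A[:400],B[:400]]))
```

```text
[-0.0328  0.0015  0.028 ] [-0.0001 -0.001  -0.0001] rows 0.2 0.0
[-0.0713  0.0015  0.0599] [-0.0001 -0.001  -0.0001] rows 0.4 0.0
[ 0.2752  0.0012 -0.2272] [-0.0001 -0.001  -0.0001] rows 1.7 0.0
[ 0.065   0.0011 -0.6375] [-0.0001 -0.001  -0.0001] rows 3.1 0.0
top [(0.61, array([ 0.594, -0.132,  0.122])), (0.25, array([ 0.662, -0.167,  0.108]))]
scene [(0.91, array([ 0.677, -0.156,  0.107])), (0.67, array([ 0.716, -0.18 ,  0.079])), (0.59, array([ 0.456, -0.485,  0.077])), (0.53, array([ 0.335, -0.065,  0.043]))]
```

View pics/c3.png

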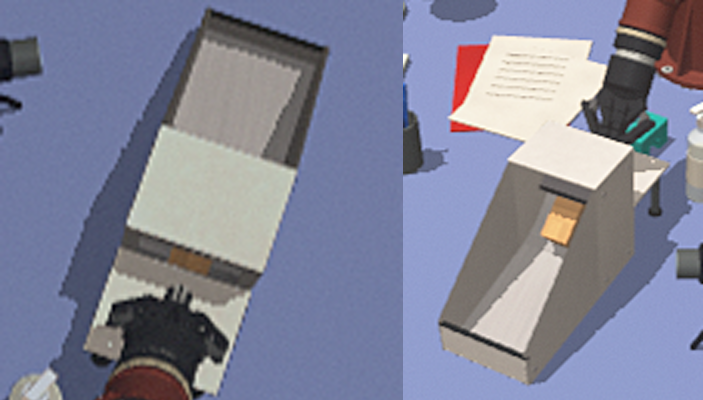

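Call:
apply_moves(
  commands="-0.02 0 0.017 0 0 0;-0.04 0 0.034 0 0 0;-0.055 0 0.045 0 0 0;-0.07 0 0.06 0 0 0;-0.07 0 0.06 0 0 0;-0.07 0 0.06 0 0 0",
)

```text
clock: 11.38
ee_pos: [0.581, -0.1282, 0.1303]
eef_rot: [-3.142, 0.691, 2.814]
contact_force: [-0.3, -0.3, -0.2]
opening: -0.0003
gripper_force: 0.0
```

Run:
```python
from h import *
cmd(tip(-.135,.125),tip(-.165,.26))
for c in("top","scene"):
    im=r.capture(c); cv2.imwrite(f"pics/{c}4.png",im[:,:,::-1])
    print(c,[(d["score"],np.round(d["point"],3)) for d in r.look_for(c,"arch_mid")], r.look_for(c,"flap"))
```

```text
[ 0.3405  0.0009 -0.2849] [-0.0001 -0.0012 -0.0001] rows 2.1 0.0
[ 0.1309  0.0009 -0.6955] [-0.0001 -0.0012 -0.0001] rows 3.4 0.0
top [(0.9, array([ 0.819, -0.21 ,  0.061])), (0.58, array([0.74 , 0.188, 0.089]))] [{'point': [0.5955, -0.1349, 0.126], 'score': 0.65}]
scene [(0.96, array([ 0.833, -0.209,  0.064])), (0.83, array([ 0.328, -0.067,  0.047])), (0.28, array([ 0.699, -0.169,  0.083]))] [{'point': [0.8304, -0.2053, 0.0638], 'score': 0.6}, {'point': [0.5318, 0.5081, 0.0587], 'score': 0.47}, {'point': [0.459, -0.4855, 0.0752], 'score': 0.2}]
```

Call:
apply_moves(
  commands="0.1 0 -0.085 0 0 0;0.2 0 -0.17 0 0 0;0.3 0 -0.255 0 0 0;0.34 0 -0.285 0 0 0;0.25 0 -0.45 0 0 0;0.13 0 -0.7 0 0 0;0.13 0 -0.7 0 0.03 0;0.13 0 -0.7 0 0.055 0",
  jaw=1,
)

```text
clock: 12.68
ee_pos: [0.4269, -0.0759, 0.2724]
eef_rot: [-3.141, 0.358, 2.815]
contact_force: [0.9, -0.4, -0.8]
opening: 0.0857
gripper_force: 0.0
```

Run:
```python
from h import *
g=np.array([.6107,.1428,0]);Q=Rt(1.151)
cmd((g+[0,0,.26],Q)); 
im=r.capture("top"); cv2.imwrite("pics/top5.png",im[:,:,::-1]); s=r.capture("scene"); cv2.imwrite("pics/scene5.png",s[:,:,::-1])
m=mask(im,(270,168,306,200)); print(m.sum(),fit(m,dome(),.61,.148,[1.15]))
for l in("arch_mid","flap"): print(r.look_for("top",l))
a=im[100:230,310:440][:,:,::-1];b=s[120:320,180:330][:,:,::-1]
f=lambda i,s:cv2.resize(i,None,fx=s,fy=s,interpolation=2)
cv2.imwrite("pics/c5.png",np.hstack([f(a,3.1)[:400],f(b,2)[:400]]))
```

```text
[-0.3096  0.8872  0.1598] [-0.0421  0.0462 -0.2325] rows 4.6 8.1
318 (array([0.61604151, 0.15295533, 1.15210161]), np.float64(0.0865566675682986))
[{'point': [0.8202, -0.2096, 0.0612], 'score': 0.66}]
[{'point': [0.5964, -0.1333, 0.1261], 'score': 0.63}]
```

View pics/c5.png

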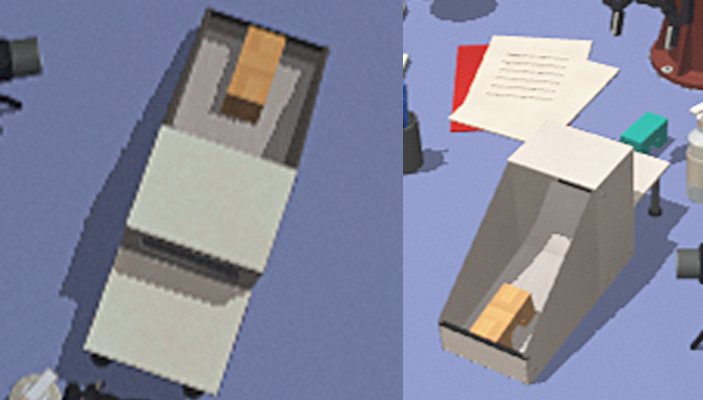

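Call:
apply_moves(
  commands="-0.06 0.2 0.03 -0.0053 0.0058 -0.029;-0.12 0.38 0.07 -0.0105 0.0115 -0.058;-0.18 0.55 0.1 -0.0158 0.0173 -0.087;-0.24 0.72 0.13 -0.021 0.023 -0.116;-0.31 0.887 0.16 -0.0265 0.029 -0.146;-0.31 0.887 0.16 -0.0317 0.0348 -0.175;-0.31 0.887 0.16 -0.037 0.0406 -0.204;-0.31 0.887 0.16 -0.0421 0.0462 -0.2325;-0.31 0.887 0.16 -0.0421 0.0462 -0.2325;-0.31 0.887 0.16 -0.0421 0.0462 -0.2325",
)

```text
clock: 14.12
ee_pos: [0.6094, 0.143, 0.2541]
eef_rot: [3.138, 0.0, -1.994]
contact_force: [0.3, 0.1, 1.2]
opening: 0.0856
gripper_force: 0.0
```

Run:
```python
from h import *
g=np.array([.611,.142,0]);Q=Rt(1.151)
cmd((g+[0,0,.1],Q),(g+[0,0,.015],Q)); print(r.get_state()["q"])
```

```text
[ 0.001  -0.0079  0.5137] [ 0.0006  0.0001 -0.0006] rows 2.5 0.0
[ 0.0011 -0.0089  0.797 ] [ 0.0006  0.0001 -0.0006] rows 3.8 0.0
[ 0.11266783  0.48441098  0.17725299  1.26653665  0.00208462 -1.03457359]
```

Call:
apply_moves(
  commands="0 -0.005 0.15 0 0 0;0 -0.008 0.33 0 0 0;0 -0.008 0.5 0 0 0;0 -0.008 0.65 0 0 0;0 -0.008 0.75 0 0 0;0 -0.008 0.797 0 0 0;0 -0.008 0.797 0 0 0",
)

```text
clock: 15.0
ee_pos: [0.6106, 0.1422, 0.0155]
eef_rot: [3.137, -0.0, -1.992]
contact_force: [-0.2, -0.8, 0.1]
opening: 0.0858
gripper_force: 0.0
```

Call:
apply_moves(
  commands="0 0 0 0 0 0;0 0 0 0 0 0;0 0 0 0 0 0;0 0 0 0 0 0;0 0 0 0 0 0;0 0 0 0 0 0",
  jaw=-1,
  grip_force=40,
)

```text
clock: 15.75
ee_pos: [0.6121, 0.1424, 0.017]
eef_rot: [3.139, 0.001, -1.991]
contact_force: [-1.3, -0.1, 6.2]
opening: 0.0495
gripper_force: 41.9
```

Run:
```python
from h import *
s=r.get_state(); p=s["ee_pos"]
g=ch(-.070,0,0)
U=(np.array([p[0],p[1],.25]),Rt(1.151)); M=((U[0]+g+[0,0,.25])/2,Rt(.41)); M[0][2]=.25
cmd(U,M); cmd((g+[0,0,.25],Rt(-.3265)),(g+[0,0,.105+p[2]+.001],Rt(-.3265)),start=M)
```

```text
[-6.000e-04  1.900e-03 -7.767e-01] [ 0.0004  0.0001 -0.0001] rows 3.7 0.0
[ 0.4417 -0.0301 -0.7772] [ 0.0004 -0.      0.1179] rows 4.3 4.0
[ 0.3048 -0.322   0.    ] [-0.      0.      0.1172] rows 2.1 3.9
[ 0.3048 -0.322   0.4234] [-0.      0.      0.1172] rows 2.9 3.9
```

Call:
apply_moves(
  commands="0 0 -0.15 0 0 0;0 0 -0.33 0 0 0;0 0 -0.52 0 0 0;0 0 -0.7 0 0 0;0 0 -0.777 0 0 0;0.11 -0.008 -0.777 0 0 0.029;0.22 -0.015 -0.777 0 0 0.058;0.33 -0.022 -0.777 0 0 0.087;0.44 -0.03 -0.777 0 0 0.1179;0.44 -0.03 -0.777 0 0 0.1179",
)

```text
clock: 17.0
ee_pos: [0.5658, 0.016, 0.2492]
eef_rot: [3.139, -0.003, -2.736]
contact_force: [-0.4, -0.7, -1.8]
opening: 0.0493
gripper_force: 42.6
```

Run:
```python
from h import *
g=ch(-.070,0,0);Q=Rt(-.3265)
cmd((g+[0,0,.25],Q),(g+[0,0,.122],Q))
```

```text
[ 0.2988 -0.3204 -0.0026] [ 0.0002 -0.0006  0.1165] rows 2.1 3.9
[ 0.2974 -0.3214  0.4241] [ 0.0002 -0.0006  0.1165] rows 2.9 3.9
```

Call:
apply_moves(
  commands="0.08 -0.08 0 0 0 0.029;0.16 -0.16 0 0 0 0.058;0.23 -0.24 0 0 0 0.087;0.298 -0.321 0 0 0 0.1165;0.298 -0.321 0 0 0 0.1165;0.298 -0.321 0.12 0 0 0.1165;0.298 -0.321 0.24 0 0 0.1165;0.298 -0.321 0.34 0 0 0.1165;0.298 -0.321 0.39 0 0 0.1165;0.298 -0.321 0.415 0 0 0.1165;0.298 -0.321 0.428 0 0 0.1165;0.298 -0.321 0.428 0 0 0.1165",
)

```text
clock: 18.5
ee_pos: [0.5233, -0.106, 0.1216]
eef_rot: [3.141, -0.002, 2.82]
contact_force: [-1.7, 0.8, 3.0]
opening: 0.0493
gripper_force: 43.6
```

Call:
apply_moves(
  commands="0 0 0 0 0 0;0 0 0 0 0 0;0 0 0 0 0 0;0 0 -0.05 0 0 0;0 0 -0.2 0 0 0;0 0 -0.4 0 0 0;0 0 -0.45 0 0 0;0 0 -0.45 0 0 0",
  jaw=1,
)

```text
clock: 19.5
ee_pos: [0.5235, -0.1064, 0.2567]
eef_rot: [-3.142, -0.002, 2.82]
contact_force: [0.7, -0.4, -0.2]
opening: 0.0853
gripper_force: 0.0
```

Run:
```python
from h import *
cmd(tip(-.165,.26))
```

```text
[ 0.3392 -0.0048 -0.0309] [ 0.0002 -0.1114  0.0007] rows 1.6 3.7
```

Call:
apply_moves(
  commands="0.17 0 -0.03 0 -0.03 0;0.339 -0.004 -0.03 0 -0.06 0;0.339 -0.004 -0.03 0 -0.09 0;0.339 -0.004 -0.03 0 -0.1114 0.0007;0.339 -0.004 -0.03 0 -0.1114 0.0007;0.339 -0.004 -0.03 0 -0.1114 0.0007",
  jaw=-1,
)

```text
clock: 20.25
ee_pos: [0.4244, -0.0745, 0.2628]
eef_rot: [3.14, 0.693, 2.814]
contact_force: [0.9, 0.2, -0.2]
opening: 0.0001
gripper_force: 0.0
```

Run:
```python
from h import *
cmd(tip(-.135,.118),tip(-.03,.118),tip(0,.118))
im=r.capture("top"); print([(d["score"],np.round(d["point"],3)) for d in r.look_for("top","dome_mid")])
t=im[150:250,290:420][:,:,::-1]; cv2.imwrite("pics/c6.png",cv2.resize(t,None,fx=4,fy=4,interpolation=2))
```

```text
[ 0.2122 -0.0017  0.4247] [ 0.0002 -0.0008 -0.0001] rows 2.3 0.0
[-0.057  -0.0019  0.6483] [ 0.0002 -0.0008 -0.0001] rows 3.1 0.0
[-0.134  -0.0019  0.7122] [ 0.0002 -0.0008 -0.0001] rows 3.5 0.0
[(0.81, array([ 0.526, -0.11 ,  0.14 ]))]
```

View pics/c6.png

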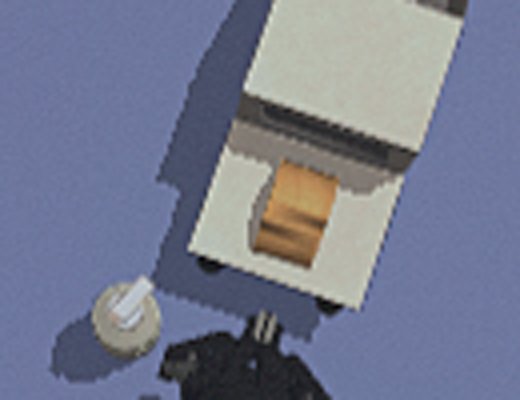

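The half-round sits on the sill at (295,215), in line with the doorway and with the closed fingertips at (263,325). I'll push it now.

Call:
apply_moves(
  commands="0.1 0 0.2 0 0 0;0.2 0 0.39 0 0 0;0.212 0 0.425 0 0 0;0.212 0 0.425 0 0 0;0.175 0 0.456 0 0 0;0.137 0 0.488 0 0 0;0.1 0 0.52 0 0 0;0.06 0 0.552 0 0 0;0.02 0 0.584 0 0 0;-0.02 0 0.617 0 0 0;-0.057 0 0.648 0 0 0;-0.057 0 0.648 0 0 0",
)

```text
clock: 21.85
ee_pos: [0.5577, -0.1195, 0.1267]
eef_rot: [3.14, 0.696, 2.814]
contact_force: [-0.6, 0.5, 0.2]
opening: -0.0002
gripper_force: 0.0
```

Call:
apply_moves(
  commands="-0.02 0 0.017 0 0 0;-0.04 0 0.034 0 0 0;-0.055 0 0.045 0 0 0;-0.07 0 0.06 0 0 0;-0.07 0 0.06 0 0 0;-0.07 0 0.06 0 0 0",
)

```text
clock: 22.6
ee_pos: [0.5825, -0.1278, 0.1259]
eef_rot: [3.14, 0.695, 2.814]
contact_force: [-0.1, 0.2, -0.8]
opening: -0.0001
gripper_force: 0.0
```

Run:
```python
from h import *
cmd(tip(-.135,.118),tip(-.165,.26),tip(.008,.118))
im=r.capture("top"); print([(d["score"],np.round(d["point"],3)) for l in("dome_mid","arch_mid") for d in r.look_for("top",l)])
s=r.capture("scene"); print([(d["score"],np.round(d["point"],3)) for l in("dome_mid","arch_mid") for d in r.look_for("scene",l)])
a=im[100:230,310:440][:,:,::-1];b=s[120:320,180:330][:,:,::-1]
f=lambda i,s:cv2.resize(i,None,fx=s,fy=s,interpolation=2)
cv2.imwrite("pics/c7.png",np.hstack([f(a,3.1)[:400],f(b,2)[:400]]))
```

```text
[ 0.3481 -0.0016 -0.2825] [ 0.0002 -0.0005 -0.0001] rows 2.2 0.0
[ 0.1218 -0.0008 -0.7101] [ 0.0002 -0.0005 -0.0001] rows 3.5 0.0
[-0.018  -0.0018  0.0227] [ 0.0002 -0.0005 -0.0001] rows 0.1 0.0
[(0.64, array([ 0.753, -0.187,  0.072])), (0.71, array([ 0.821, -0.211,  0.059]))]
[(0.92, array([ 0.761, -0.179,  0.068])), (0.87, array([ 0.832, -0.205,  0.064])), (0.82, array([ 0.328, -0.067,  0.048])), (0.21, array([0.434, 0.315, 0.028]))]
```

View pics/c7.png

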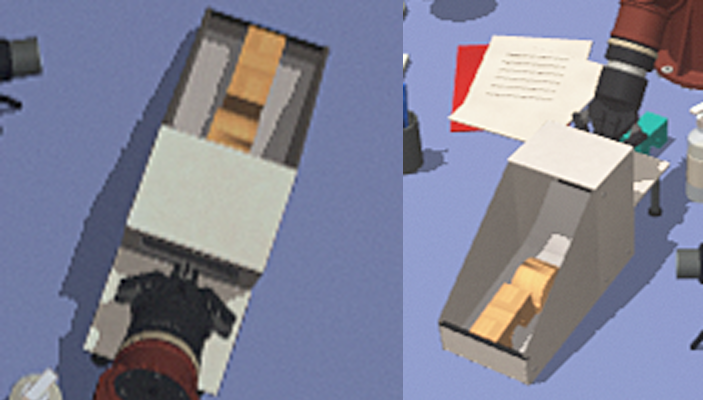

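Call:
apply_moves(
  commands="0.1 0 -0.085 0 0 0;0.2 0 -0.17 0 0 0;0.3 0 -0.255 0 0 0;0.345 0 -0.285 0 0 0;0.25 0 -0.45 0 0 0;0.13 0 -0.7 0 0 0;0.13 0 -0.7 0 0 0;0.13 0 -0.7 0 0 0;0.13 0 -0.7 0 0 0",
)

```text
clock: 24.02
ee_pos: [0.4269, -0.0755, 0.2615]
eef_rot: [3.14, 0.695, 2.814]
contact_force: [0.5, -0.7, -1.1]
opening: -0.0
gripper_force: 0.0
```

Run:
```python
from h import *
im=r.capture("top");s=r.capture("scene")
for c in("top","scene"):print([(l,round(d["score"],2),np.round(d["point"],3)) for l in("dome_mid","arch_mid","stair_mid","ramp_mid","sanitiser","spray") for d in r.look_for(c,l)[:2]])
a=im[100:300,210:440][:,:,::-1];b=s[120:320,180:330][:,:,::-1]
f=lambda i,s:cv2.resize(i,None,fx=s,fy=s,interpolation=2)
cv2.imwrite("pics/c8.png",np.hstack([f(a,2)[:400],f(b,2)[:400]]))
```

```text
[('dome_mid', 0.74, array([0.741, 0.188, 0.092])), ('dome_mid', 0.63, array([ 0.752, -0.19 ,  0.069])), ('arch_mid', 0.52, array([ 0.336, -0.106,  0.046])), ('stair_mid', 0.61, array([0.41 , 0.321, 0.029])), ('ramp_mid', 0.83, array([0.594, 0.329, 0.027])), ('sanitiser', 0.54, array([0.437, 0.029, 0.124])), ('spray', 0.56, array([0.512, 0.242, 0.075]))]
[('dome_mid', 0.67, array([ 0.763, -0.181,  0.064])), ('dome_mid', 0.21, array([ 0.698, -0.164,  0.088])), ('arch_mid', 0.79, array([ 0.339, -0.076,  0.052])), ('arch_mid', 0.7, array([0.464, 0.032, 0.094])), ('stair_mid', 0.66, array([0.437, 0.314, 0.028])), ('sanitiser', 0.9, array([0.464, 0.032, 0.093])), ('sanitiser', 0.54, array([0.532, 0.509, 0.06 ])), ('spray', 0.75, array([0.467, 0.031, 0.097])), ('spray', 0.58, array([ 0.7  , -0.164,  0.091]))]
```

View pics/c8.png

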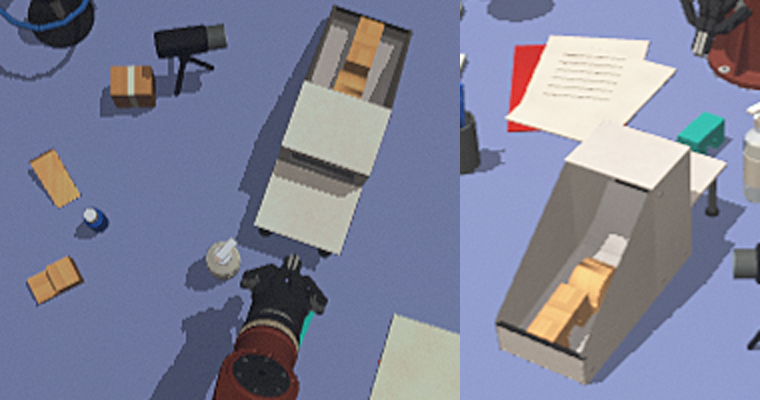

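The picture shows both forms in the tray, at (365,45) and (350,80). The flap is shut, the sill is empty, and everything else is where it was.

```bash
python3 -c "
from station import r
print(r.close_job())"
```

```text
the job is handed in; nothing more can be done
None
```

The arch and then the half-round went through the flap into the tray; in the last pictures the flap was shut and nothing else looked moved, and I handed the job in at about 24 s of the 72 s allowed.

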